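# Rack the rinsed filter plates

## Task

Stand both porous ceramic filter plates upright in the grey slotted rack, each pushed fully home in the slot made for its thickness: the thick plate in the wide slot, the thin plate in the narrow slot. The ceramic is brittle, so lower the plates in rather than dropping them, and do not knock them over.

Things in the scene. Friction and masses are not known exactly. Their poses are not given: they have to be found in the camera images.
- thick_plate: Off-white rigid porous ceramic filter plate, 110 mm long (its x) by 40 mm thick (its y) by 105 mm high (its z), about 0.28 kg. Loose, standing upright on its long edge on the table. Origin: centre of its underside. Both ends and both faces are alike, so it may go in either way round.
- thin_plate: Like the thick plate but only 20 mm thick: 110 mm long (x) by 20 mm thick (y) by 105 mm high (z), about 0.15 kg, loose, standing upright on its long edge on the table. Origin: centre of its underside. It topples if pushed sideways.
- wide_slot (a point): Wide slot of the fixed grey plastic rack, open at the top. Point: centre of the slot floor, 20 mm above the table; x along the slot, y across, z up. 46 mm wide between walls that rise straight 40 mm above the slot floor, then flare out over another 14 mm to a 64 mm mouth. Inner length 138 mm between end stops 22 mm high. The slots are parallel, 116 mm between centres, in either order.
- narrow_slot (a point): Narrow slot of the same rack, otherwise the same: 26 mm wide between the side walls (flared mouth 44 mm wide), inner length 138 mm, same heights. This point is the centre of its floor, 20 mm above the table; x along the slot, y across it, z up.
Not all that is in view belongs to the job. Leave any red or turquoise look-alike of the thick_plate alone.

How it is judged (in metres and radians):
At the end, for the whole second after the job is handed in: Thick plate in the wide slot, thin plate in the narrow slot, released and at rest: underside within 10 mm of the slot floor, centre within 22 mm of the slot's centre seen from above, within 0.22 rad of upright and 0.2 rad of the slot's direction (z of thick_plate in the frame of wide_slot below 0.01 m and horizontal distance between thick_plate and wide_slot below 0.022 m and angle between each of thick_plate, thin_plate's own z axis and vertical below 0.22 rad and angle between the x axis of thick_plate and the x axis of wide_slot, either way round below 0.2 rad and linear speed of each of thick_plate, thin_plate below 0.02 m/s and z of thin_plate in the frame of narrow_slot below 0.01 m and horizontal distance between thin_plate and narrow_slot below 0.022 m and angle between the x axis of thin_plate and the x axis of narrow_slot, either way round below 0.2 rad); the robot touches nothing.
It fails at once if the thick plate is dropped or knocked over: it moves faster than 0.8 m/s (a fall of about 3 cm) while not held (linear speed of thick_plate above 0.8 m/s and contact force between the fingers and thick_plate below 0.5 N).
It fails at once if the thin plate is dropped or knocked over: it moves faster than 0.8 m/s (a fall of about 3 cm) while not held (linear speed of thin_plate above 0.8 m/s and contact force between the fingers and thin_plate below 0.5 N).
It also fails if it takes over 67 s, if anything falls off the work surface, if the arm or the gripper's body presses on something with over 40 N, if the wrist force passes 120 N, or if a joint passes its speed limit or range.

## Robot

A 6-joint arm with a two-finger parallel gripper is mounted at the origin on the work surface. World frame = base frame: x ahead of the robot, y to its left, z up, the work surface at z = 0. Lengths are in m, angles in degrees, forces in N, time in s.
With the tool pointing down it reaches from about 0.25 to 0.725 m from the base axis. Payload 9.7 kg.
Tool frame: the origin (TCP) lies midway between the tips of the shut fingers; the grasp point (between the pads) lies 19 mm behind it; z points along the fingers, y is the line along which they close (so a half turn about z gives the same grasp; the last joint's range is limited). The gripper opens to 85 mm and grips with 20 to 120 N. Pads are 22 mm wide; open, the fingers measure 114 mm over their backs; the gripper's body (76 mm by 85 mm) begins 54 mm behind the grasp point. The pads swing forward as they close: fully open they stand 13 mm farther back than shut.
Start: joints at [-71.906, 4.979, 10.078, 95.1, 0, 90], TCP at [0.171, -0.523, 0.231] pointing down, gripper open.
Joint ranges: [-179.16, 179.16], [-48.56, 103.87], [-65.8, 70.77], [-126.05, 130.52], [-82.76, 87.17], [-180, 180]. Speed limits (degrees/s): [127.2, 127.2, 147.25, 180, 180, 180].

## Interface

Orientations are given as [roll, pitch, yaw] about the fixed x, y, z axes, in that order (R = Rz(yaw) Ry(pitch) Rx(roll)).
In Python, from workcell import bot gives the robot as it stands.
- The arm moves only by the shell command python3 -m crank 'ROWS' [FORCE]. ROWS is JSON, a list of rows, each an object with "gripper": the finger opening in mm, from 0 to 85.4; "travel": the shift along the tool's x, y, z in mm, a list of three; "twist": the turn, a rotation vector about the tool's x, y, z in rad, a list of three. In form: [{"gripper": gripper, "travel": [tx, ty, tz], "twist": [rx, ry, rz]}, ...]. A call has 1 to 12 rows; each row shifts and turns the commanded pose from where the row before left it, along the tool's axes as they then stand; what a row does not reach is not made up. A row lasts 1/8 s, in which the tool goes at most 62.5 mm and 10.7 degrees, less where a joint would pass 70% of its speed; a pose out of reach is approached as far as the arm can. A call is refused whole if a number of a shift passes 62.5 or a number of a turn 0.188, either way. A call with a gripper value outside its range is refused whole. The fingers move at their own pace and stop on an object; FORCE is the grip in N (left out, the last holds). Time passes only in rows, so rows that do not move let the fingers close. It gives the time, the measured TCP pose, the force, the opening and the grip force at its end, in the units of the state.
- bot.get_obs(): the state, without advancing time (a new reading comes with each control period).
- bot.camera(name): name is "side" or "top" or "wrist"; returns the picture (480x640x3 uint8, red, green, blue); there is no depth.
- bot.calibration(name): a dict with "vfov" (degrees; the focal length in pixels is half the picture's height over the tangent of half this angle, whatever the lens; pixels are square), "cx", "cy" (the principal point, pixels), "camera_from_world" (4x4, takes a point from world to camera coordinates). Camera axes: x right, y down, z forward; pixel columns grow to the right and rows downward; lengths in m; the calibration is good to about 2 mm. A picture is of the moment at which its call begins: read the wrist's pose just before it. calibration takes no time and is no camera call; for the wrist camera it gives the pose at the moment of the call.
- bot.job_done(): hands the job in; it is judged then, once.
The state is a dict: "time": time; "q": joint angles; "qd": joint speeds; "joint_efforts": joint torques, N m; "ee_pos": TCP position; "tcp_rot": TCP orientation; "wrist_force": force on the tool from outside, world axes, zero at the start; "torque": the same for the moment, N m; "opening": finger opening in m; "grasp_force": force on a finger pad.
Only numpy, scipy, OpenCV 4.12 (cv2) and the standard library are available. Lean on these libraries where they do the work, as an engineer would, in place of code of your own. Each camera call takes 0.05 s, during which the arm holds its last target. There are 200 camera calls.

## Working session

There is one attempt and no reset: what is moved stays moved. The work goes in short steps, Python scripts to look and compute and a shell command to move; the robot and the scene stay as the last step left them, time stands still between calls to the robot, and variables do not carry over. Pictures are saved under pics/ and viewed, at most 10 in all, crops included, and the job is handed in when it is done.

```bash
ls; mkdir -p pics; python3 - <<'E'
from workcell import bot
import cv2,numpy as np
o=bot.get_obs();print({k:np.round(v,3) for k,v in o.items()})
for n in("top","side"):
    im=bot.camera(n);cv2.imwrite(f"pics/{n}0.png",im[:,:,::-1]);c=bot.calibration(n);print(n,c["vfov"],c["cx"],c["cy"],c.keys(),np.round(c["camera_from_world"],3).tolist())
E
```

```text
pics
{'time': np.float64(0.0), 'q': array([-7.1907e+01,  5.0120e+00,  1.0032e+01,  9.5099e+01,  1.0000e-03,
        9.0001e+01]), 'qd': array([-0.145,  0.106,  0.032,  0.033, -0.102,  0.032]), 'joint_efforts': array([-1.0000e-03, -5.2039e+01,  4.6479e+01,  1.7000e-02, -0.0000e+00,
        0.0000e+00]), 'ee_pos': array([ 0.171, -0.523,  0.231]), 'tcp_rot': array([-1.79922e+02, -1.00000e-03,  1.80920e+01]), 'wrist_force': array([-0.82 ,  0.056, -0.424]), 'torque': array([-0.008,  0.062,  0.033]), 'grasp_force': np.float64(0.0), 'opening': np.float64(0.085)}
top 49.02845734178531 326.61101494796276 239.59890032879105 dict_keys(['vfov', 'cx', 'cy', 'camera_from_world']) [[-0.004, -1.0, -0.02, 0.02], [-0.988, 0.006, -0.153, 0.531], [0.153, 0.019, -0.988, 0.679], [0.0, 0.0, 0.0, 1.0]]
side 51.92937617667886 332.2228380720429 233.09009179905956 dict_keys(['vfov', 'cx', 'cy', 'camera_from_world']) [[0.993, -0.12, 0.014, -0.532], [-0.073, -0.688, -0.722, 0.092], [0.097, 0.716, -0.691, 0.747], [0.0, 0.0, 0.0, 1.0]]
```

View pics/top0.png

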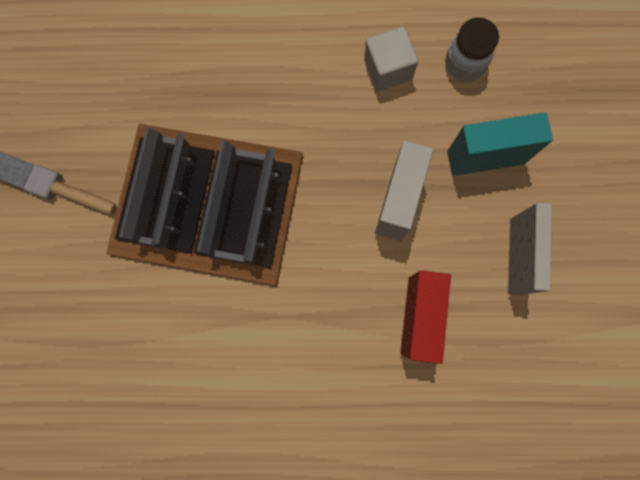

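View pics/side0.png

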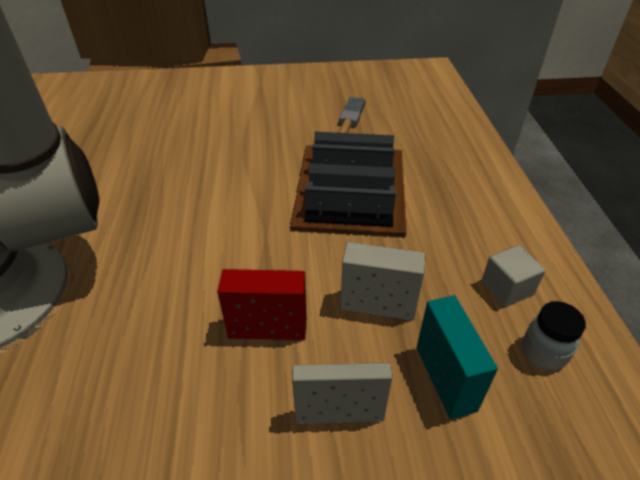

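The top view shows the thick plate's top face around (406,185), the thin plate's around (543,247), and the rack at left: wide slot near (237,205), narrow near (160,190). The side view agrees: thin plate nearest, at (340,370), thick plate at (383,255).

```bash
cat > h.py <<'E'
from workcell import bot
import cv2,numpy as np
def ray(n,uv,z,c=None):
    c=c or bot.calibration(n);M=np.array(c["camera_from_world"]);f=240/np.tan(np.radians(c["vfov"]/2))
    uv=np.atleast_2d(uv).astype(float)
    d=np.c_[(uv[:,0]-c["cx"])/f,(uv[:,1]-c["cy"])/f,np.ones(len(uv))]@M[:3,:3]
    o=-M[:3,:3].T@M[:3,3]
    return o+d*((z-o[2])/d[:,2])[:,None]
def proj(n,P,c=None):
    c=c or bot.calibration(n);M=np.array(c["camera_from_world"]);f=240/np.tan(np.radians(c["vfov"]/2))
    p=np.atleast_2d(P)@M[:3,:3].T+M[:3,3]
    return p[:,:2]/p[:,2:]*f+[c["cx"],c["cy"]]
def rect(n,mask,z,c=None,uvnear=None):
    cs,_=cv2.findContours(mask.astype(np.uint8),cv2.RETR_EXTERNAL,cv2.CHAIN_APPROX_NONE)
    out=[]
    for k in cs:
        if cv2.contourArea(k)<150: continue
        uv=k[:,0,:]; P=ray(n,uv,z,c)[:,:2]
        (x,y),(w,h),a=cv2.minAreaRect((P*1000).astype(np.float32))
        if w<h: w,h,a=h,w,a+90
        out.append((uv.mean(0).round(),round(x/1000,4),round(y/1000,4),round(w,1),round(h,1),round((a+90)%180-90,1)))
    return out
E
python3 - <<'E'
from h import *
im=cv2.imread("pics/top0.png");hsv=cv2.cvtColor(im,cv2.COLOR_BGR2HSV)
print(hsv[185,406],hsv[230,395],hsv[248,543],hsv[248,523])
m=(hsv[...,1]<60)&(hsv[...,2]>135)
for r in rect("top",m,.105):print(r)
c=im[110:300,95:315];cv2.imwrite("pics/rack.png",cv2.convertScaleAbs(cv2.resize(c,None,fx=3.1,fy=3.1,interpolation=cv2.INTER_CUBIC),alpha=1.7))
E
```

```text
[ 19  28 155] [13 59 69] [ 19  27 150] [18 49 67]
(array([543., 246.]), 0.5124, -0.251, 107.6, 17.9, -5.0)
(array([407., 184.]), 0.5924, -0.0853, 108.0, 39.0, -16.8)
(array([392.,  50.]), 0.7743, -0.0705, 52.8, 52.2, -70.9)
```

View pics/rack.png

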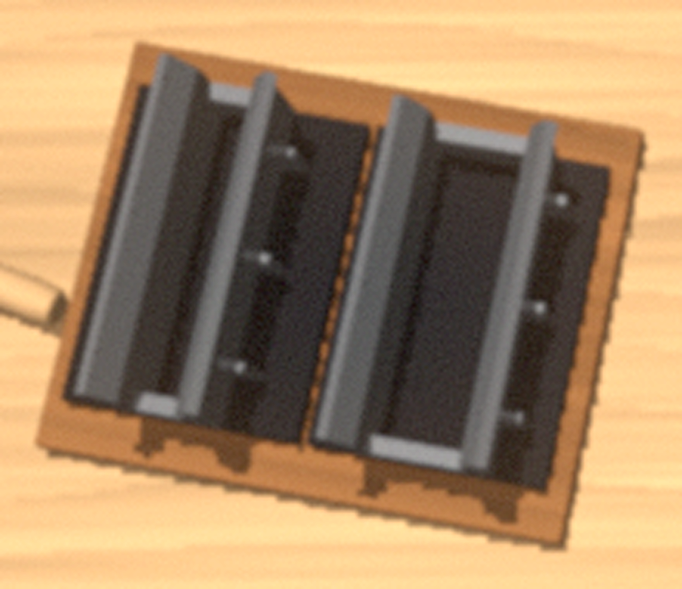

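Rack crop: wide slot at the right with end stops at crop (480,138) and (415,455). Narrow slot at the left, with stops at (228,95) and (160,405).

```bash
cat >> h.py <<'E'
def go(x,y,yaw,z=None):
    from scipy.spatial.transform import Rotation as R
    o=bot.get_obs();p=np.array(o["ee_pos"]);e=np.radians(o["tcp_rot"])
    T=R.from_euler("xyz",[np.pi,0,np.radians(yaw)]);C=R.from_euler("xyz",e)
    print("twist",np.round((C.inv()*T).as_rotvec(),3),"then travel mm",np.round(T.inv().apply(np.array([x,y,p[2] if z is None else z])-p)*1000,1),"at",p.round(4),"t",o["time"])
E
python3 - <<'E'
from h import *
def s(L,off):
    P=ray("top",np.array(L)/3.1+[95,110],.042)[:,:2];d=P[0]-P[1];n=np.array([d[1],-d[0]])/np.linalg.norm(d)
    c=P.mean(0)+n*off;print(c.round(4),np.degrees(np.arctan2(d[1],d[0])),np.linalg.norm(d));return c
w=s([(433,138),(370,438)],.023);n=s([(210,98),(140,395)],.013);print(np.linalg.norm(w-n))
go(.5124,-.251,-5)
E
```

```text
[0.5803 0.1361] -10.205018783330349 0.13939583955035323
[0.602 0.249] -10.39618195329811 0.1395714082570795
0.11489510352247563
twist [-0.001  0.     0.403] then travel mm [ 316.7 -300.4   -0. ] at [ 0.1708 -0.5226  0.2306] t 0.1
```

```bash
python3 -m crank '[{"gripper":60,"travel":[0,0,0],"twist":[0,0,0.134]},{"gripper":60,"travel":[0,0,0],"twist":[0,0,0.134]},{"gripper":60,"travel":[0,0,0],"twist":[0,0,0.135]},{"gripper":60,"travel":[40,-38,0],"twist":[0,0,0]},{"gripper":60,"travel":[40,-38,0],"twist":[0,0,0]},{"gripper":60,"travel":[40,-38,0],"twist":[0,0,0]},{"gripper":60,"travel":[40,-38,0],"twist":[0,0,0]},{"gripper":60,"travel":[40,-38,0],"twist":[0,0,0]},{"gripper":60,"travel":[40,-38,0],"twist":[0,0,0]},{"gripper":60,"travel":[38,-36,0],"twist":[0,0,0]},{"gripper":60,"travel":[38,-36,0],"twist":[0,0,0]},{"gripper":60,"travel":[0,0,0],"twist":[0,0,0]}]'
python3 - <<'E'
from h import *
go(.5124,-.251,-5)
c=bot.calibration("wrist");im=bot.camera("wrist")[:,:,::-1].copy();cv2.imwrite("pics/w1.png",im)
hsv=cv2.cvtColor(im,cv2.COLOR_BGR2HSV)
m=(hsv[...,1]<60)&(hsv[...,2]>130)
for r in rect("wrist",m,.105,c):print(r)
print(proj("wrist",[[.5124,-.251,.105]],c))
E
```

```text
time: 1.6
ee_pos: [0.5137, -0.2491, 0.2301]
tcp_rot: [-179.9, 0.1, -4.8]
wrist_force: [-1.7, -0.8, 1.4]
opening: 0.06
grasp_force: 0.0
twist [-0.001  0.001  0.004] then travel mm [-1.1  2.   0. ] at [ 0.5137 -0.2491  0.2301] t 1.6
(array([323., 221.]), 0.5163, -0.2531, 101.9, 18.6, -5.1)
(array([ 92., 139.]), 0.5924, -0.0877, 108.0, 38.7, -17.1)
[[320.50898804 230.09868676]]
```

View pics/w1.png

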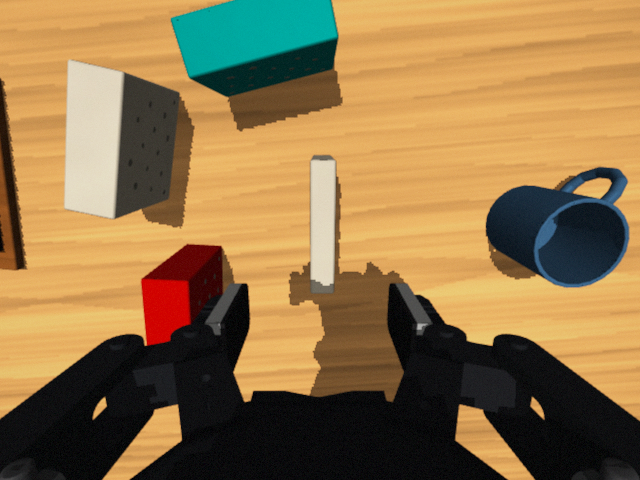

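The wrist view shows the thin plate centred at about (322,226), yaw -5°, between the fingers once lowered. Its near end is in shadow, which explains the short length.

```bash
python3 -m crank '[{"gripper":50,"travel":[-1,3,30],"twist":[0,0,0.004]},{"gripper":50,"travel":[0,0,35],"twist":[0,0,0]},{"gripper":50,"travel":[0,0,35],"twist":[0,0,0]},{"gripper":50,"travel":[0,0,35],"twist":[0,0,0]},{"gripper":50,"travel":[0,0,30],"twist":[0,0,0]},{"gripper":50,"travel":[0,0,0],"twist":[0,0,0]},{"gripper":30,"travel":[0,0,0],"twist":[0,0,0]},{"gripper":22,"travel":[0,0,0],"twist":[0,0,0]},{"gripper":10,"travel":[0,0,0],"twist":[0,0,0]},{"gripper":10,"travel":[0,0,0],"twist":[0,0,0]},{"gripper":10,"travel":[0,0,0],"twist":[0,0,0]},{"gripper":10,"travel":[0,0,0],"twist":[0,0,0]}]' 45
```

```text
time: 3.15
ee_pos: [0.5111, -0.2547, 0.0678]
tcp_rot: [179.9, -0.1, -5.2]
wrist_force: [-2.0, -0.1, 6.4]
opening: 0.0195
grasp_force: 49.6
```

```bash
python3 -m crank '[{"gripper":10,"travel":[0,0,-10],"twist":[0,0,0]},{"gripper":10,"travel":[0,0,-30],"twist":[0,0,0]},{"gripper":10,"travel":[0,0,-40],"twist":[0,0,0]},{"gripper":10,"travel":[0,0,-40],"twist":[0,0,0]},{"gripper":10,"travel":[0,0,-30],"twist":[0,0,0.045]},{"gripper":10,"travel":[0,0,0],"twist":[0,0,0.045]},{"gripper":10,"travel":[0,0,0],"twist":[0,0,0]}]'
python3 - <<'E'
from h import *
go(.602,.249,-10.3)
E
```

```text
time: 4.03
ee_pos: [0.5106, -0.2543, 0.2168]
tcp_rot: [180.0, -0.0, -10.4]
wrist_force: [0.1, 0.0, -2.1]
opening: 0.0198
grasp_force: 48.6
twist [ 0.    -0.    -0.001] then travel mm [  -0.  -511.6   -0. ] at [ 0.5106 -0.2543  0.2168] t 4.025
```

```bash
python3 -m crank '[{"gripper":10,"travel":[0,-20,0],"twist":[0,0,0]},{"gripper":10,"travel":[0,-40,0],"twist":[0,0,0]},{"gripper":10,"travel":[0,-50,0],"twist":[0,0,0]},{"gripper":10,"travel":[0,-50,0],"twist":[0,0,0]},{"gripper":10,"travel":[0,-50,0],"twist":[0,0,0]},{"gripper":10,"travel":[0,-50,0],"twist":[0,0,0]},{"gripper":10,"travel":[0,-50,0],"twist":[0,0,0]},{"gripper":10,"travel":[0,-50,0],"twist":[0,0,0]},{"gripper":10,"travel":[0,-50,0],"twist":[0,0,0]},{"gripper":10,"travel":[0,-50,0],"twist":[0,0,0]},{"gripper":10,"travel":[0,-35,0],"twist":[0,0,0]},{"gripper":10,"travel":[0,-17,0],"twist":[0,0,0]}]'
python3 -m crank '[{"gripper":10,"travel":[0,0,0],"twist":[0,0,0]},{"gripper":10,"travel":[0,0,0],"twist":[0,0,0]}]'
python3 - <<'E'
from h import *
go(.602,.249,-10.3)
import pickle
c=bot.calibration("wrist");im=bot.camera("wrist")[:,:,::-1].copy();cv2.imwrite("pics/w2.png",cv2.convertScaleAbs(im,alpha=1.5));pickle.dump(c,open("w2.pkl","wb"))
E
```

```text
time: 5.52
ee_pos: [0.556, 0.0842, 0.2362]
tcp_rot: [-172.7, 0.1, 5.0]
wrist_force: [0.2, -0.4, -1.3]
opening: 0.0193
grasp_force: 48.5
time: 5.78
ee_pos: [0.5563, 0.0825, 0.236]
tcp_rot: [-172.7, 0.1, 4.8]
wrist_force: [0.1, -0.1, -1.4]
opening: 0.0196
grasp_force: 48.5
twist [-0.126  0.019  0.263] then travel mm [  15.2 -172.    -0. ] at [0.5563 0.0825 0.236 ] t 5.775
```

View pics/w2.png

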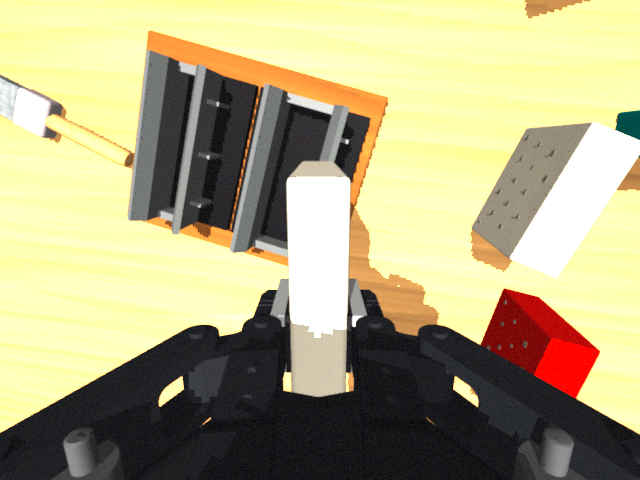

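The wrist view shows the held plate in the middle and the narrow slot at around (170,140). The arm lagged and tilted by 7° because joint speeds saturated. I'll check the slot estimate in this picture, then correct the tilt.

```bash
python3 - <<'E'
from h import *
import pickle
c=pickle.load(open("w2.pkl","rb"));im=cv2.imread("pics/w2.png")
print(np.round(bot.get_obs()["q"],1))
S=3.0;crop=cv2.resize(im[20:220,110:370],None,fx=S,fy=S,interpolation=cv2.INTER_CUBIC)
a=np.radians(-10.3);u=np.array([np.cos(a),np.sin(a)]);v=np.array([-u[1],u[0]])
for ctr,hw in(((.602,.249),.013),((.5803,.1361),.023)):
  for hh,z,col in((hw,.042,(0,0,255)),(hw+.009,.074,(0,255,0))):
    P=[[*(np.array(ctr)+i*.069*u+j*hh*v),z] for i in(-1,1) for j in(-1,1)]
    for p in proj("wrist",P,c): cv2.circle(crop,tuple(int(k) for k in (p-[110,20])*S),4,col,1)
cv2.imwrite("pics/w2c.png",crop)
E
```

```text
[  4.7   6.7  12.3  95.7   7.3 179.9]
```

View pics/w2c.png

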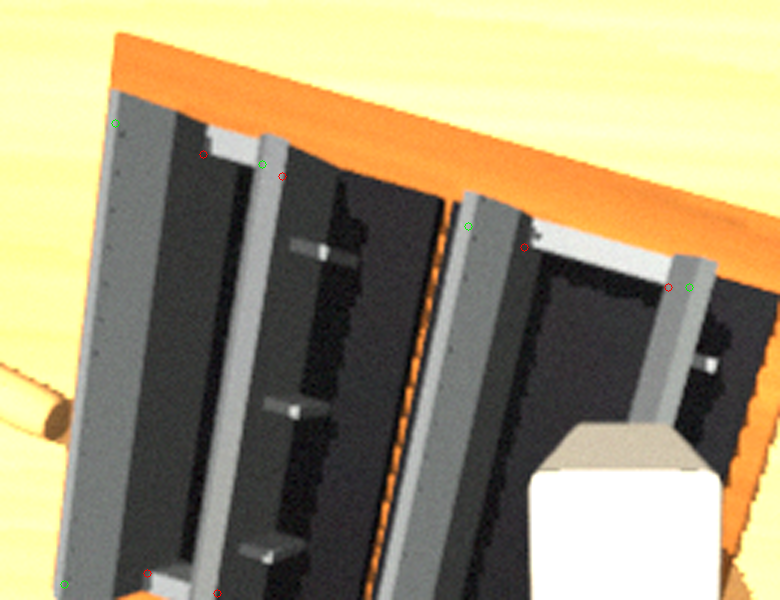

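The predicted corners (red) sit on the stop and wall corners, so the slot poses hold to about 1–2 mm. Joint 6 is at its 180° limit, so I'll turn the plate half round, which is allowed.

```bash
python3 -m crank '[{"gripper":10,"travel":[0,0,0],"twist":[-0.126,0,-0.05]},{"gripper":10,"travel":[0,0,0],"twist":[0,0,-0.17]},{"gripper":10,"travel":[0,0,0],"twist":[0,0,-0.18]},{"gripper":10,"travel":[0,0,0],"twist":[0,0,-0.18]},{"gripper":10,"travel":[0,0,0],"twist":[0,0,-0.18]},{"gripper":10,"travel":[0,0,0],"twist":[0,0,-0.18]},{"gripper":10,"travel":[0,0,0],"twist":[0,0,-0.18]},{"gripper":10,"travel":[0,0,0],"twist":[0,0,-0.18]},{"gripper":10,"travel":[0,0,0],"twist":[0,0,-0.18]},{"gripper":10,"travel":[0,0,0],"twist":[0,0,-0.18]},{"gripper":10,"travel":[0,0,0],"twist":[0,0,-0.18]},{"gripper":10,"travel":[0,0,0],"twist":[0,0,-0.18]}]'
python3 -m crank '[{"gripper":10,"travel":[0,0,0],"twist":[0,0,-0.18]},{"gripper":10,"travel":[0,0,0],"twist":[0,0,-0.18]},{"gripper":10,"travel":[0,0,0],"twist":[0,0,-0.18]},{"gripper":10,"travel":[0,0,0],"twist":[0,0,-0.18]},{"gripper":10,"travel":[0,0,0],"twist":[0,0,-0.16]},{"gripper":10,"travel":[0,0,0],"twist":[0,0,0]}]'
python3 -c "
from h import *
go(.602,.249,169.7);print(bot.get_obs()['q'].round(1))"
```

```text
time: 7.32
ee_pos: [0.5569, 0.0787, 0.236]
tcp_rot: [179.9, -0.2, 121.2]
wrist_force: [0.9, -0.3, -1.6]
opening: 0.0197
grasp_force: 48.5
time: 8.07
ee_pos: [0.5569, 0.0788, 0.2361]
tcp_rot: [179.8, -0.0, 171.2]
wrist_force: [-0.6, 0.1, -1.6]
opening: 0.0195
grasp_force: 48.5
twist [ 0.004 -0.     0.027] then travel mm [-14.  175.5   0. ] at [0.5569 0.0788 0.2361] t 8.075
[ 7.9  6.8 12.5 95.7  0.2 16.7]
```

```bash
python3 -m crank '[{"gripper":10,"travel":[0,0,0],"twist":[0.004,0,0.027]},{"gripper":10,"travel":[-2,25,0],"twist":[0,0,0]},{"gripper":10,"travel":[-3,35,0],"twist":[0,0,0]},{"gripper":10,"travel":[-3,35,0],"twist":[0,0,0]},{"gripper":10,"travel":[-3,35,0],"twist":[0,0,0]},{"gripper":10,"travel":[-2,30,0],"twist":[0,0,0]},{"gripper":10,"travel":[-1,15.5,0],"twist":[0,0,0]},{"gripper":10,"travel":[0,0,0],"twist":[0,0,0]},{"gripper":10,"travel":[0,0,0],"twist":[0,0,0]}]'
python3 - <<'E'
from h import *
go(.602,.249,169.7)
im=bot.camera("top")[:,:,::-1].copy()
hsv=cv2.cvtColor(im,cv2.COLOR_BGR2HSV)
s=bot.camera("side")[:,:,::-1]
cv2.imwrite("pics/a.png",cv2.convertScaleAbs(np.hstack([im[100:320,60:340],s[60:280,250:450]]),alpha=1.6))
E
```

```text
time: 9.2
ee_pos: [0.6017, 0.2486, 0.2363]
tcp_rot: [-180.0, -0.0, 169.7]
wrist_force: [-0.0, 1.0, -1.2]
opening: 0.0195
grasp_force: 48.5
twist [-0. -0.  0.] then travel mm [-0.3  0.4  0. ] at [0.6017 0.2486 0.2363] t 9.2
```

View pics/a.png

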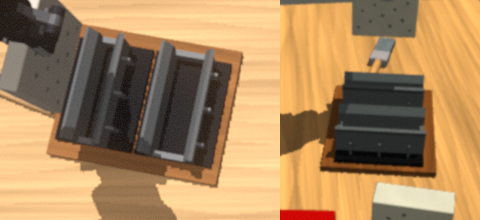

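The plate hangs over the narrow slot as planned. Lowering in steps, watching the force.

```bash
python3 -m crank '[{"gripper":10,"travel":[0,0,20],"twist":[0,0,0]},{"gripper":10,"travel":[0,0,30],"twist":[0,0,0]},{"gripper":10,"travel":[0,0,20],"twist":[0,0,0]},{"gripper":10,"travel":[0,0,12],"twist":[0,0,0]},{"gripper":10,"travel":[0,0,8],"twist":[0,0,0]},{"gripper":10,"travel":[0,0,8],"twist":[0,0,0]},{"gripper":10,"travel":[0,0,8],"twist":[0,0,0]},{"gripper":10,"travel":[0,0,6],"twist":[0,0,0]},{"gripper":10,"travel":[0,0,0],"twist":[0,0,0]}]'
```

```text
time: 10.42
ee_pos: [0.6015, 0.2496, 0.1236]
tcp_rot: [-180.0, -0.0, 169.8]
wrist_force: [-0.9, 0.2, -1.1]
opening: 0.0193
grasp_force: 48.4
```

```bash
python3 -m crank '[{"gripper":10,"travel":[0,0,8],"twist":[0,0,0]},{"gripper":10,"travel":[0,0,8],"twist":[0,0,0]},{"gripper":10,"travel":[0,0,8],"twist":[0,0,0]},{"gripper":10,"travel":[0,0,5],"twist":[0,0,0]},{"gripper":10,"travel":[0,0,3],"twist":[0,0,0]},{"gripper":10,"travel":[0,0,2],"twist":[0,0,0]},{"gripper":10,"travel":[0,0,1],"twist":[0,0,0]},{"gripper":10,"travel":[0,0,0],"twist":[0,0,0]}]'
```

```text
time: 11.42
ee_pos: [0.6018, 0.2496, 0.0893]
tcp_rot: [180.0, -0.0, 169.8]
wrist_force: [0.4, -0.2, -2.2]
opening: 0.0199
grasp_force: 48.4
```

```bash
python3 -m crank '[{"gripper":10,"travel":[0,0,1],"twist":[0,0,0]},{"gripper":10,"travel":[0,0,1],"twist":[0,0,0]},{"gripper":10,"travel":[0,0,0],"twist":[0,0,0]}]'
```

```text
time: 11.8
ee_pos: [0.602, 0.2497, 0.0879]
tcp_rot: [180.0, 0.0, 169.8]
wrist_force: [-1.1, -1.4, 3.2]
opening: 0.0195
grasp_force: 49.3
```

```bash
python3 -m crank '[{"gripper":22,"travel":[0,0,0],"twist":[0,0,0]},{"gripper":35,"travel":[0,0,0],"twist":[0,0,0]},{"gripper":45,"travel":[0,0,0],"twist":[0,0,0]},{"gripper":45,"travel":[0,0,0],"twist":[0,0,0]},{"gripper":45,"travel":[0,0,-20],"twist":[0,0,0]},{"gripper":45,"travel":[0,0,-35],"twist":[0,0,0]},{"gripper":60,"travel":[0,0,-40],"twist":[0,0,0]},{"gripper":70,"travel":[0,0,-45],"twist":[0,0,0]},{"gripper":70,"travel":[0,0,-10],"twist":[0,0,0]},{"gripper":70,"travel":[0,0,0],"twist":[0,0,0.115]},{"gripper":70,"travel":[0,0,0],"twist":[0,0,0]}]'
python3 - <<'E'
from h import *
go(.5924,-.0865,163)
im=bot.camera("top")[:,:,::-1];cv2.imwrite("pics/t2.png",im)
hsv=cv2.cvtColor(im,cv2.COLOR_BGR2HSV)
m=(hsv[...,1]<60)&(hsv[...,2]>130)
for z in(.105,.125):
  for r in rect("top",m,z):print(z,r)
E
```

```text
time: 13.18
ee_pos: [0.6017, 0.2495, 0.2363]
tcp_rot: [-180.0, -0.1, 163.2]
wrist_force: [-0.5, -0.4, 0.2]
opening: 0.0702
grasp_force: 0.0
twist [-0.    -0.001  0.004] then travel mm [ -89.4 -324.1   -0. ] at [0.6017 0.2495 0.2363] t 13.175
0.105 (array([ 39., 180.]), 0.6008, 0.3845, 30.8, 27.9, -20.7)
0.105 (array([406., 184.]), 0.5922, -0.0851, 108.5, 39.3, -16.9)
0.105 (array([139., 169.]), 0.6141, 0.257, 92.1, 19.2, -10.3)
0.105 (array([392.,  50.]), 0.7739, -0.0704, 54.1, 53.0, -70.5)
0.125 (array([ 39., 180.]), 0.5953, 0.3727, 29.9, 27.0, -20.7)
0.125 (array([406., 184.]), 0.5869, -0.0824, 105.1, 38.1, -16.9)
0.125 (array([139., 169.]), 0.6081, 0.2491, 89.3, 18.6, -10.3)
0.125 (array([392.,  50.]), 0.763, -0.0681, 52.4, 51.3, -70.5)
```

The thin plate stands at y=0.249, yaw -10.3°, in its slot. On to the thick plate.

```bash
python3 -m crank '[{"gripper":70,"travel":[-5,-18,0],"twist":[0,0,0.004]},{"gripper":70,"travel":[-10,-36,0],"twist":[0,0,0]},{"gripper":70,"travel":[-12,-44,0],"twist":[0,0,0]},{"gripper":70,"travel":[-12,-44,0],"twist":[0,0,0]},{"gripper":70,"travel":[-12,-44,0],"twist":[0,0,0]},{"gripper":70,"travel":[-12,-44,0],"twist":[0,0,0]},{"gripper":70,"travel":[-12,-44,0],"twist":[0,0,0]},{"gripper":70,"travel":[-9.4,-34,0],"twist":[0,0,0]},{"gripper":70,"travel":[-5,-16,0],"twist":[0,0,0]},{"gripper":70,"travel":[0,0,0],"twist":[0,0,0]},{"gripper":70,"travel":[0,0,0],"twist":[0,0,0]}]'
python3 - <<'E'
from h import *
c=bot.calibration("wrist");im=bot.camera("wrist")[:,:,::-1].copy();cv2.imwrite("pics/w3.png",im)
hsv=cv2.cvtColor(im,cv2.COLOR_BGR2HSV)
m=(hsv[...,1]<60)&(hsv[...,2]>130)
for r in rect("wrist",m,.105,c):print(r)
go(.5924,-.0865,163)
E
```

```text
time: 14.6
ee_pos: [0.5924, -0.0856, 0.237]
tcp_rot: [180.0, -0.0, 163.0]
wrist_force: [1.0, 0.4, 0.4]
opening: 0.0701
grasp_force: 0.0
(array([380., 384.]), 0.7565, -0.0754, 49.3, 45.8, -70.6)
(array([317., 233.]), 0.5958, -0.0875, 98.3, 39.0, -16.9)
twist [ 0.    -0.     0.001] then travel mm [-0.3 -1.1 -0. ] at [ 0.5924 -0.0854  0.2371] t 14.65
```

View pics/w3.png

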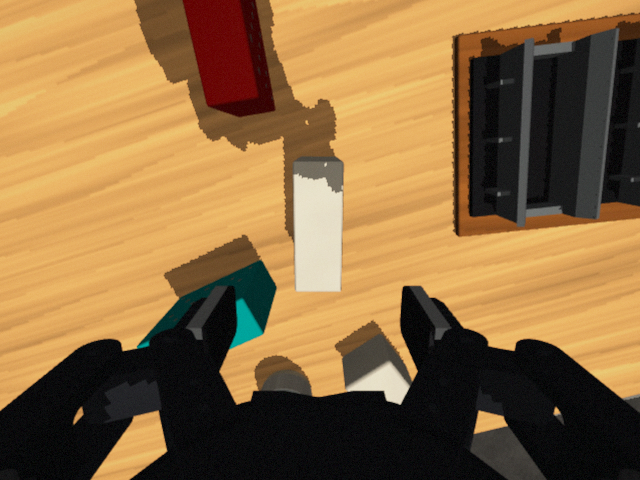

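The wrist view shows the thick plate between the fingers, centre about (318,225), with its far end in shadow. The turquoise block's corner near (275,290) is close to the left finger, so I'll check that clearance.

```bash
python3 - <<'E'
from h import *
im=cv2.imread("pics/t2.png");hsv=cv2.cvtColor(im,cv2.COLOR_BGR2HSV)
m=(hsv[...,0]>80)&(hsv[...,0]<100)&(hsv[...,1]>120)
a=np.radians(163);R=np.array([[np.cos(a),np.sin(a)],[np.sin(a),-np.cos(a)]])
for mm,z in((m&(hsv[...,2]>90),.105),(m,.0)):
  cs,_=cv2.findContours(mm.astype(np.uint8),0,1);k=max(cs,key=cv2.contourArea)
  b=cv2.boxPoints(cv2.minAreaRect(k));print(z,((ray("top",b,z)[:,:2]-[.5924,-.0865])@R.T*1000).round())
E
```

```text
0.105 [[ -94.  -48.]
 [-141. -146.]
 [-106. -160.]
 [ -59.  -63.]]
0.0 [[-139.  -61.]
 [-195. -175.]
 [-153. -192.]
 [ -97.  -79.]]
```

```bash
python3 -m crank '[{"gripper":62,"travel":[0,-1.5,30],"twist":[0,0,0]},{"gripper":62,"travel":[0,0,38],"twist":[0,0,0]},{"gripper":62,"travel":[0,0,38],"twist":[0,0,0]},{"gripper":62,"travel":[0,0,35],"twist":[0,0,0]},{"gripper":62,"travel":[0,0,28],"twist":[0,0,0]},{"gripper":62,"travel":[0,0,0],"twist":[0,0,0]},{"gripper":50,"travel":[0,0,0],"twist":[0,0,0]},{"gripper":42,"travel":[0,0,0],"twist":[0,0,0]},{"gripper":30,"travel":[0,0,0],"twist":[0,0,0]},{"gripper":30,"travel":[0,0,0],"twist":[0,0,0]},{"gripper":30,"travel":[0,0,0],"twist":[0,0,0]},{"gripper":30,"travel":[0,0,0],"twist":[0,0,0]}]' 60
```

```text
time: 16.15
ee_pos: [0.593, -0.0875, 0.07]
tcp_rot: [179.9, 0.2, 163.0]
wrist_force: [-0.7, 4.0, 7.4]
opening: 0.0392
grasp_force: 61.3
```

```bash
python3 -m crank '[{"gripper":30,"travel":[0,0,-10],"twist":[0,0,0]},{"gripper":30,"travel":[0,0,-30],"twist":[0,0,0]},{"gripper":30,"travel":[0,0,-40],"twist":[0,0,0]},{"gripper":30,"travel":[0,0,-40],"twist":[0,0,0]},{"gripper":30,"travel":[0,0,-35],"twist":[0,0,0]},{"gripper":30,"travel":[0,0,-11],"twist":[0,0,-0.058]},{"gripper":30,"travel":[0,0,0],"twist":[0,0,-0.059]},{"gripper":30,"travel":[0,0,0],"twist":[0,0,0]}]'
python3 -c "
from h import *
go(.581,.1355,169.7)"
```

```text
time: 17.15
ee_pos: [0.5918, -0.088, 0.2343]
tcp_rot: [180.0, -0.0, 169.6]
wrist_force: [0.5, 0.3, -3.1]
opening: 0.039
grasp_force: 61.2
twist [ 0.    -0.001 -0.001] then travel mm [ 50.6 218.    0. ] at [ 0.5918 -0.088   0.2343] t 17.15
```

```bash
python3 -m crank '[{"gripper":30,"travel":[3,14,0],"twist":[0,0,0]},{"gripper":30,"travel":[7,28,0],"twist":[0,0,0]},{"gripper":30,"travel":[8,36,0],"twist":[0,0,0]},{"gripper":30,"travel":[8,36,0],"twist":[0,0,0]},{"gripper":30,"travel":[8,36,0],"twist":[0,0,0]},{"gripper":30,"travel":[8,34,0],"twist":[0,0,0]},{"gripper":30,"travel":[6,24,0],"twist":[0,0,0]},{"gripper":30,"travel":[2.6,10,0],"twist":[0,0,0]},{"gripper":30,"travel":[0,0,0],"twist":[0,0,0]},{"gripper":30,"travel":[0,0,0],"twist":[0,0,0]}]'
python3 - <<'E'
from h import *
go(.581,.1355,169.7)
im=bot.camera("top")[:,:,::-1];s=bot.camera("side")[:,:,::-1]
cv2.imwrite("pics/b.png",cv2.convertScaleAbs(np.hstack([im[90:330,60:380],s[40:280,230:450]]),alpha=1.6))
E
```

```text
time: 18.4
ee_pos: [0.5813, 0.135, 0.2342]
tcp_rot: [180.0, -0.0, 169.6]
wrist_force: [-0.0, -0.4, -3.3]
opening: 0.0393
grasp_force: 61.1
twist [ 0.    -0.    -0.001] then travel mm [0.4 0.4 0. ] at [0.5813 0.135  0.2342] t 18.4
```

View pics/b.png

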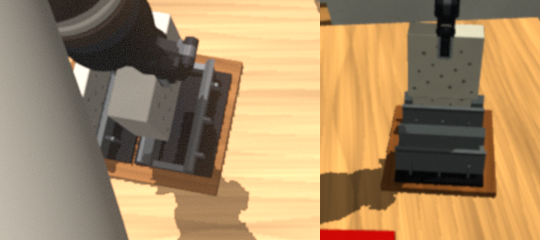

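The thick plate hangs over the wide slot and the thin one stands behind it. Lowering.

```bash
python3 -m crank '[{"gripper":30,"travel":[0,0.4,20],"twist":[0,0,0]},{"gripper":30,"travel":[0,0,30],"twist":[0,0,0]},{"gripper":30,"travel":[0,0,20],"twist":[0,0,0]},{"gripper":30,"travel":[0,0,12],"twist":[0,0,0]},{"gripper":30,"travel":[0,0,8],"twist":[0,0,0]},{"gripper":30,"travel":[0,0,8],"twist":[0,0,0]},{"gripper":30,"travel":[0,0,6],"twist":[0,0,0]},{"gripper":30,"travel":[0,0,4],"twist":[0,0,0]},{"gripper":30,"travel":[0,0,0],"twist":[0,0,0]}]'
```

```text
time: 19.62
ee_pos: [0.5813, 0.1362, 0.126]
tcp_rot: [180.0, -0.0, 169.7]
wrist_force: [-0.6, 0.1, -4.0]
opening: 0.0394
grasp_force: 61.2
```

```bash
python3 -m crank '[{"gripper":30,"travel":[0,0,8],"twist":[0,0,0]},{"gripper":30,"travel":[0,0,8],"twist":[0,0,0]},{"gripper":30,"travel":[0,0,8],"twist":[0,0,0]},{"gripper":30,"travel":[0,0,5],"twist":[0,0,0]},{"gripper":30,"travel":[0,0,3],"twist":[0,0,0]},{"gripper":30,"travel":[0,0,2],"twist":[0,0,0]},{"gripper":30,"travel":[0,0,1],"twist":[0,0,0]},{"gripper":30,"travel":[0,0,0],"twist":[0,0,0]}]'
```

```text
time: 20.62
ee_pos: [0.5814, 0.1362, 0.0913]
tcp_rot: [180.0, -0.0, 169.7]
wrist_force: [-0.1, -0.6, -3.3]
opening: 0.0396
grasp_force: 61.3
```

```bash
python3 -m crank '[{"gripper":30,"travel":[0,0,1],"twist":[0,0,0]},{"gripper":30,"travel":[0,0,1],"twist":[0,0,0]},{"gripper":30,"travel":[0,0,0],"twist":[0,0,0]}]'
```

```text
time: 21.0
ee_pos: [0.5814, 0.1362, 0.09]
tcp_rot: [180.0, 0.0, 169.7]
wrist_force: [-2.4, -0.4, 4.4]
opening: 0.0393
grasp_force: 62.0
```

```bash
python3 -m crank '[{"gripper":42,"travel":[0,0,0],"twist":[0,0,0]},{"gripper":52,"travel":[0,0,0],"twist":[0,0,0]},{"gripper":62,"travel":[0,0,0],"twist":[0,0,0]},{"gripper":62,"travel":[0,0,0],"twist":[0,0,0]},{"gripper":62,"travel":[0,0,-15],"twist":[0,0,0]},{"gripper":62,"travel":[0,0,-30],"twist":[0,0,0]},{"gripper":62,"travel":[0,0,-40],"twist":[0,0,0]},{"gripper":62,"travel":[0,0,-45],"twist":[0,0,0]},{"gripper":62,"travel":[-40,-40,-10],"twist":[0,0,0]},{"gripper":62,"travel":[0,-50,0],"twist":[0,0,0]},{"gripper":62,"travel":[0,-50,0],"twist":[0,0,0]},{"gripper":62,"travel":[0,-50,0],"twist":[0,0,0]}]'
python3 -m crank '[{"gripper":62,"travel":[0,-50,0],"twist":[0,0,0]},{"gripper":62,"travel":[0,-50,0],"twist":[0,0,0]},{"gripper":62,"travel":[0,0,0],"twist":[0,0,0]},{"gripper":62,"travel":[0,0,0],"twist":[0,0,0]}]'
python3 - <<'E'
from h import *
im=bot.camera("top")[:,:,::-1]
hsv=cv2.cvtColor(im,cv2.COLOR_BGR2HSV)
m=(hsv[...,1]<60)&(hsv[...,2]>125)
for r in rect("top",m,.125):print(r)
s=bot.camera("side")[:,:,::-1]
cv2.imwrite("pics/c.png",cv2.convertScaleAbs(np.hstack([im[90:330,60:380],s[40:280,230:450]]),alpha=1.6))
E
```

```text
time: 22.5
ee_pos: [0.5864, -0.0595, 0.2302]
tcp_rot: [180.0, 0.1, 169.7]
wrist_force: [0.9, 0.2, 0.5]
opening: 0.0617
grasp_force: 0.0
time: 23.0
ee_pos: [0.5688, -0.1563, 0.2299]
tcp_rot: [180.0, 0.0, 169.6]
wrist_force: [-0.1, 0.9, -0.3]
opening: 0.0621
grasp_force: 0.0
(array([ 40., 179.]), 0.5955, 0.3715, 32.2, 29.7, -22.2)
(array([227., 191.]), 0.5806, 0.1382, 108.7, 38.9, -10.4)
(array([137., 177.]), 0.5988, 0.2506, 108.5, 18.8, -10.1)
(array([392.,  50.]), 0.7628, -0.0679, 52.1, 51.5, -70.7)
```

View pics/c.png

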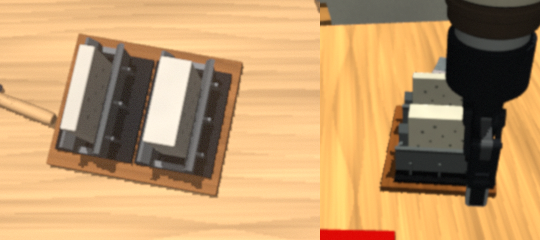

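Both plates stand seated: top faces fitted at z=0.125 have the right size, lie within 3 mm of the slot centres and are aligned to the slots. The robot is clear.

```bash
python3 -c "
from workcell import bot
print(bot.job_done())"
```

```text
the job is handed in; nothing more can be done
None
```

The job is handed in at about 23 s of the 67 s allowed: the thick plate is in the wide slot and the thin plate in the narrow slot, both upright, released, aligned to the slots and within about 4 mm of the slot centres by the last top view; no verdict came back.

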